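# Clear the bench mat and fill the kit tray from the covered scoop

### The arm

A 6-joint arm with a two-finger parallel gripper is mounted at the origin on the work surface. World frame = base frame: x ahead of the robot, y to its left, z up, the work surface at z = 0. Lengths are in m, angles in rad, forces in N, time in s.
With the tool pointing down it reaches from about 0.4 to 0.825 m from the base axis. Payload 7 kg.
Tool frame: the origin (TCP) lies at the very end of the fingers, on their centre line; the grasp point (between the pads) lies 19 mm behind it; z points along the fingers, y is the line along which they close (so a half turn about z gives the same grasp; the last joint's range is limited). The gripper opens to 88 mm and grips with 3 to 60 N. Pads are 19 mm wide; open, the fingers measure 130 mm over their backs; the gripper's body (78 mm by 193 mm) begins 47 mm behind the grasp point.
Start: joints at [1.406, 0.359, 0.012, 0, -1.224, -0.288], TCP at [0.295, 0.607, 0.227] pointing down, gripper open.
Joint ranges: [-3.07, 3.07], [-1.43, 2.12], [-1.02, 1.25], [-3.03, 1.67], [-3.05, -0], [-3.03, 3.03]. Speed limits (rad/s): [2.39, 2.39, 3.01, 3.14, 3.14, 3.14].

### API

Orientations are given as [roll, pitch, yaw] about the fixed x, y, z axes, in that order (R = Rz(yaw) Ry(pitch) Rx(roll)).
In Python, from station import arm, vision gives the robot as it stands. The module is installed in compiled form; this text tells all that it offers.
- The arm moves only by the tool jog_arm, never from a script. Its argument "steps" is a list that holds one entry, the list of rows, each a list of 7 numbers: the closure in counts, from 0 (fully open) to 255 (shut), then the shift along the tool's x, y, z scaled (see below), then the turn, a rotation vector about the tool's x, y, z scaled (see below). In form: [[[grip, dx, dy, dz, rx, ry, rz], ...]]. A call has 1 to 8 rows; each row is the pose to reach, as a shift and turn from the pose commanded when the call began, along the tool's axes at that moment; what a row does not reach only later rows make up. The controller multiplies each number of a shift by 250 mm and each number of a turn by 45 degrees. A row lasts 1/10 s, in which the tool goes at most 50 mm and 8.59 degrees, less where a joint would pass 70% of its speed; a pose out of reach is approached as far as the arm can. A call with a number of a shift or a turn outside -1 to 1 is refused whole. A call with a gripper value outside its range is refused whole. The fingers move at their own pace and stop on an object; "newtons" is the grip in N (left out, the last holds). Time passes only in rows, so rows that repeat a pose let the fingers close. It gives the time, the measured TCP pose, the force, the opening and the grip force at its end, in the units of the state.
- arm.get_state(): the state, without advancing time (a new reading comes with each control period).
- vision.grab_frame(name): name is "scene" or "top"; returns a dict with "color" (480x640x3 uint8, red, green, blue), "vfov" (degrees; the focal length in pixels is half the picture's height over the tangent of half this angle, whatever the lens; pixels are square), "cx", "cy" (the principal point, pixels), "extrinsics" (4x4, takes a point from world to camera coordinates). Camera axes: x right, y down, z forward; pixel columns grow to the right and rows downward; lengths in m; the calibration is good to about 2 mm. A picture is of the moment at which its call begins. There is no depth.
- arm.job_done(): hands the job in; it is judged then, once.
The state is a dict: "t": time; "q": joint angles; "qd": joint speeds; "joint_efforts": joint torques, N m; "eef_pos": TCP position; "ee_rot": TCP orientation; "force": force on the tool from outside, world axes, zero at the start; "moment": the same for the moment, N m; "width": finger opening in m; "gripper_force": force on a finger pad.
Only numpy, scipy, OpenCV 4.12 (cv2) and the standard library are available. Lean on these libraries where they do the work, as an engineer would, in place of code of your own. Each camera call takes 0.05 s, during which the arm holds its last target. There are 200 camera calls.

### The job

Make room on the bench mat by nesting every loose grey cup, upright, into the cup fixed on the round dish, one inside the other. Then carry the covered scoop over by its pinched-together handle so the loose cover stays shut, set it down upright on the mat, slide the cover fully aside, and tip all the connector housings into the kit tray. Finish with the scoop standing on the mat again, its cover slid shut, and leave the other things on the bench as they are.

Things in the scene. Friction and masses are not known exactly. Their poses are not given: they have to be found in the camera images.
- mat: Thin dark rubber bench mat, fixed, 240 (x) by 280 (y) mm, 4 mm thick. Origin at the centre of its underside; the top is 4 mm above the bench. The loose cups start on it; the scoop is to stand on it.
- dish: Fixed dark round steel dish, 96 mm across and 10 mm high, with one grey cup fixed upright on its centre: the bottom of the stack. Origin at the centre of the dish's underside; the fixed cup's underside is 10 mm above the origin, its rim 85 mm above. Same cup as the loose ones.
- cup1: Loose grey plastic cup, open at the top, may be absent. Height 75 mm, outside diameter 44 mm at the foot and 66 mm at the rim, straight tapered wall 4 mm thick, 70 g. Origin at the centre of its underside, z up towards the mouth. Nested in another cup it wedges with its foot about 35 to 45 mm above the other's foot.
- cup2: Loose grey plastic cup, open at the top, may be absent. Height 75 mm, outside diameter 44 mm at the foot and 66 mm at the rim, straight tapered wall 4 mm thick, 70 g. Origin at the centre of its underside, z up towards the mouth. Nested in another cup it wedges with its foot about 35 to 45 mm above the other's foot.
- cup3: Loose grey plastic cup, open at the top, may be absent. Height 75 mm, outside diameter 44 mm at the foot and 66 mm at the rim, straight tapered wall 4 mm thick, 70 g. Origin at the centre of its underside, z up towards the mouth. Nested in another cup it wedges with its foot about 35 to 45 mm above the other's foot.
- cup4: Loose grey plastic cup, open at the top, may be absent. Height 75 mm, outside diameter 44 mm at the foot and 66 mm at the rim, straight tapered wall 4 mm thick, 70 g. Origin at the centre of its underside, z up towards the mouth. Nested in another cup it wedges with its foot about 35 to 45 mm above the other's foot.
- scoop: Covered metal scoop, about 420 g: flat-bottomed box 140 (x) by 80 (y) by 48 mm high, walls 4 mm, origin at the centre of its underside. No front (-x) wall: front and top are closed only by the cover. Black handle tab on a bracket from the -y side: x -20 to 12, y -10 to -2, z 63 to 100 mm; the cover's tab stands beside it at +y.
- scoop_lip (a point): Middle of the scoop's open front edge, at x -70, y 0, z 0 mm in its frame. With the cover aside, the scoop empties over this edge once it is tipped down 40 to 50 degrees.
- scoop_grip (a point): Middle of the scoop's own tab (8 mm thick along the scoop's y), at x -4, y -6, z 84 mm in the scoop's frame. Pinching this tab and the cover's tab together (20 mm over both, along the scoop's y) lifts the scoop with the cover held shut; pinching this tab alone lifts it and leaves the cover free.
- cover (a joint): How far the scoop's cover is slid aside towards the scoop's +y, in m: 0 shut, 0.086 fully aside. It starts slightly ajar, slides easily (about 1 N) and cannot come off. The cover is a steel top plate (top at z 53 mm) 78 mm wide with a flap down over the open front, and carries a black upright tab along x.
- cover_tab (a point): Point on the rear part of the cover's tab, beyond the scoop's own tab, where it can be pinched alone and slid. In the scoop's frame x 45, y 6 plus the joint value, z 84 mm. The tab is 8 mm thick (y), reaches from x -20 to 62 and up to z 100 mm.
- plug1: Hexagonal aluminium connector housing with a black bore, 34 mm across flats, 60 mm long, 50 g, may be absent. Starts inside the scoop, lying across it. Origin at its centre, y along its length.
- plug2: Hexagonal aluminium connector housing with a black bore, 34 mm across flats, 60 mm long, 50 g, may be absent. Starts inside the scoop, lying across it. Origin at its centre, y along its length.
- plug3: Hexagonal aluminium connector housing with a black bore, 34 mm across flats, 60 mm long, 50 g, may be absent. Starts inside the scoop, lying across it. Origin at its centre, y along its length.
- tray: Black open kit tray, fixed, outside 230 (x) by 170 (y) by 45 mm high, walls and floor 5 mm. Origin at the centre of its underside.
- tape: Bystander: yellow ring of tape, 80 mm across, 25 mm high, lying flat.
- cleaner: Bystander: standing bottle, 60 mm across, 160 mm high.
- driver: Bystander: screwdriver lying on the bench near the robot.
- meter: Bystander: yellow hand meter, 85 by 150 by 36 mm, lying flat.
- spool: Bystander: small wooden wire spool, 70 mm across, 50 mm high, standing.
- wrench: Bystander: wrench lying on the bench.

How it is judged:
On the way, in this order (a step that is already met when the one before it is completed fails the run):
1. every loose cup is nested upright in the stack on the dish (horizontal distance between each of cup1, cup2, cup3, cup4 and dish below 0.01 m and angle between each of cup1, cup2, cup3, cup4's own z axis and vertical below 0.12 rad and z of cup1 in the frame of dish between 0.03 and 0.15 m and linear speed of each of cup1, cup2, cup3, cup4 below 0.05 m/s and z of cup2 in the frame of dish between 0.03 and 0.15 m and z of cup3 in the frame of dish between 0.03 and 0.15 m and z of cup4 in the frame of dish between 0.03 and 0.15 m), for 0.3 s.
2. the scoop is lifted by the fingers with its cover held shut (height (world z) of scoop above 0.03 m and value of joint cover below 0.008 m and contact force between the fingers and cover above 1 N), for 0.3 s.
3. the scoop stands upright on the mat with its cover still shut (x of scoop in the frame of mat between -0.06 and 0.06 m and y of scoop in the frame of mat between -0.1 and 0.1 m and z of scoop in the frame of mat below 0.01 m and angle between scoop's own z axis and vertical below 0.08 rad and value of joint cover below 0.012 m), for 0.2 s.
4. the cover is slid aside while the scoop stands on the mat (x of scoop in the frame of mat between -0.06 and 0.06 m and y of scoop in the frame of mat between -0.1 and 0.1 m and z of scoop in the frame of mat below 0.01 m and angle between scoop's own z axis and vertical below 0.08 rad and value of joint cover above 0.065 m), for 0.2 s.
5. all the connector housings lie in the kit tray (x of plug1 in the frame of tray between -0.11 and 0.11 m and y of plug1 in the frame of tray between -0.08 and 0.08 m and z of each of plug1, plug2, plug3 in the frame of tray below 0.06 m and x of plug2 in the frame of tray between -0.11 and 0.11 m and y of plug2 in the frame of tray between -0.08 and 0.08 m and x of plug3 in the frame of tray between -0.11 and 0.11 m and y of plug3 in the frame of tray between -0.08 and 0.08 m), for 0.3 s.
At the end, for the whole second after the job is handed in: Loose cups nested upright on the dish (within 10 mm of its centre, tilt under 7 degrees); all housings inside the kit tray; scoop upright on the mat (centre within 60 mm in x, 100 mm in y of the mat's), cover open under 10 mm; all at rest (all of step 1 and all of step 5 and x of scoop in the frame of mat between -0.06 and 0.06 m and y of scoop in the frame of mat between -0.1 and 0.1 m and z of scoop in the frame of mat below 0.01 m and angle between scoop's own z axis and vertical below 0.08 rad and value of joint cover below 0.01 m and linear speed of each of scoop, plug1, plug2, plug3 below 0.05 m/s); the robot touches nothing.
It fails at once if the scoop is carried away from both the mat and the tray with its cover open more than 30 mm (height (world z) of scoop above 0.05 m and value of joint cover above 0.03 m and horizontal distance between scoop and mat above 0.2 m and horizontal distance between scoop and tray above 0.2 m).
It fails at once if a bystander is pushed more than 40 mm or knocked over (distance of any of tape, cleaner, driver, meter, spool, wrench from where it was at the start of the episode above 0.04 m or angle between any of cleaner, spool's own z axis and vertical above 0.5 rad).
Of cup1, cup2, cup3, cup4 only 2 to 3 are there at a start; the rules pass over those that are not, and their reading is None.
Of plug1, plug2, plug3 only 2 to 3 are there at a start; the rules pass over those that are not, and their reading is None.
At some moment in a run one of cup1, cup2, cup3, cup4, scoop may be knocked a few centimetres aside while the robot is not near it.
Once in a run the grip may slacken for a moment while it holds something.
It also fails if it takes over 208 s, if anything falls off the work surface, if the arm or the gripper's body presses on something with over 40 N, if the wrist force passes 120 N, or if a joint passes its speed limit or range.

## Working session

There is one attempt and no reset: what is moved stays moved. The work goes in short steps, Python scripts to look and compute and a tool call to move; the robot and the scene stay as the last step left them, time stands still between calls to the robot, and variables do not carry over. Pictures are saved under pics/ and viewed, at most 14 in all, crops included, and the job is handed in when it is done.

Besides the shell and the picture viewer there is one more tool, called after "Request:" as name(argument=value, ...), one argument or row to a line, values as JSON. jog_arm: Moves the arm, as the interface text tells. Its arguments: {"type":"object","properties":{"steps":{"type":"array","items":{"type":"array","items":{"type":"array","items":{"type":"number"}}}},"newtons":{"type":"number"}},"required":["steps"]}

```bash
mkdir -p pics
cat > h.py <<'E'
import numpy as np, cv2
from station import arm, vision
from scipy.spatial.transform import Rotation as R
def grab(n,save=None):
    f=vision.grab_frame(n)
    if save: cv2.imwrite(f'pics/{save}.png',f['color'][:,:,::-1])
    return f
def ray(f,u,v,z):
    F=240/np.tan(np.radians(f['vfov'])/2);E=np.array(f['extrinsics']);Rm=E[:3,:3];c=-Rm.T@E[:3,3]
    d=Rm.T@np.array([(u-f['cx'])/F,(v-f['cy'])/F,1]);return c+d*(z-c[2])/d[2]
def proj(f,p):
    F=240/np.tan(np.radians(f['vfov'])/2);E=np.array(f['extrinsics']);q=E[:3,:3]@np.array(p)+E[:3,3]
    return np.array([f['cx']+F*q[0]/q[2],f['cy']+F*q[1]/q[2]])
E
python3 - <<'E'
from h import *
for n in('scene','top'):
    f=grab(n,n+'0');print(n,f['vfov'],f['cx'],f['cy'],np.round(f['extrinsics'],3).tolist())
s=arm.get_state();print(s)
E
```

```text
scene 48.80079470445854 314.8973514697307 230.54540071109466 [[0.527, 0.85, -0.005, -0.266], [0.711, -0.444, -0.546, -0.33], [-0.466, 0.284, -0.838, 1.583], [0.0, 0.0, 0.0, 1.0]]
top 46.72458064983676 316.1368203190519 237.76978580758436 [[0.025, -1.0, -0.009, -0.011], [-0.98, -0.023, -0.198, 0.562], [0.198, 0.014, -0.98, 1.136], [0.0, 0.0, 0.0, 1.0]]
{'t': 0.1, 'q': array([ 1.40607928e+00,  3.59345509e-01,  1.11504512e-02, -3.26403800e-04,
       -1.22409119e+00, -2.88089324e-01]), 'qd': array([ 9.91209047e-05, -5.06241142e-04,  2.64003840e-03,  1.40371186e-03,
        1.49406675e-03, -5.49911784e-04]), 'joint_efforts': array([-2.13474130e-03, -5.84162092e+01,  2.93751240e+01,  7.01535031e+00,
        1.01768947e-02, -5.56643772e-05]), 'eef_pos': array([0.29513986, 0.60656944, 0.22569358]), 'ee_rot': array([ 3.14007694e+00, -1.29151463e-04, -4.52917419e-01]), 'force': array([ 0.0516891 ,  0.42099252, -0.75867989]), 'moment': array([ 0.0437124 , -0.04135022, -0.0048405 ]), 'gripper_force': 0.0, 'width': 0.08796623584568421}
```

View pics/scene0.png

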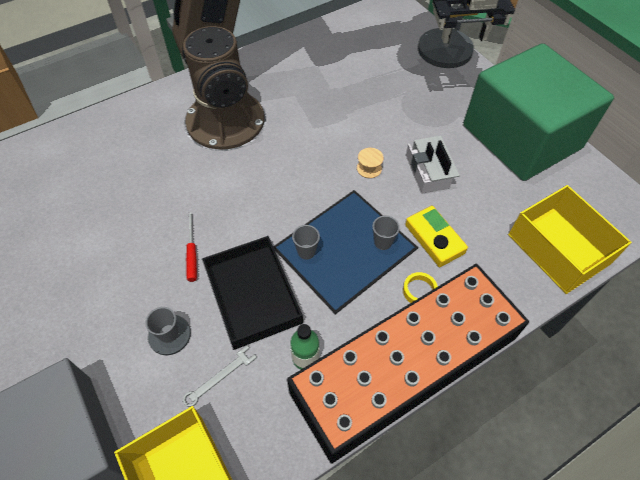

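View pics/top0.png

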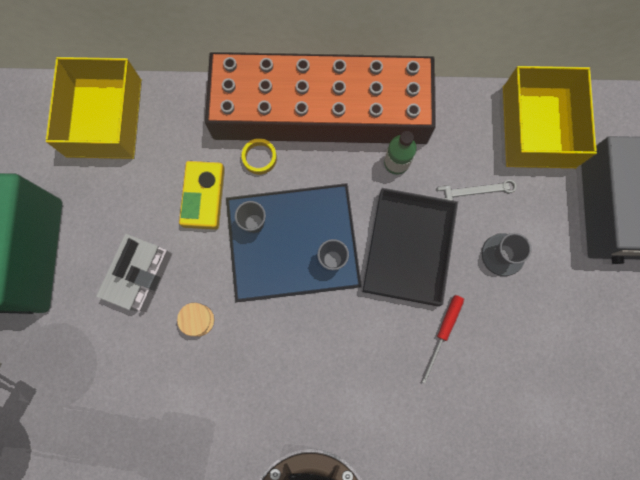

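Run:
```python
import cv2,numpy as np
t=cv2.imread('pics/top0.png');s=cv2.imread('pics/scene0.png')
def c(i,u,v,w,h,k):
    return cv2.resize(i[v:v+h,u:u+w],(w*k,h*k),interpolation=cv2.INTER_CUBIC)
A=np.hstack([c(t,90,225,80,100,4)[:300*1+100],c(s,395,125,80,100,4)])
A=A[:, :]
B=np.vstack([c(t,225,190,40,50,4),c(t,475,225,40,50,4)])
B=np.vstack([c(t,225,190,60,50,2),c(t,300,230,60,50,2),c(t,470,222,60,50,2),c(s,280,215,60,50,2)])
cv2.imwrite('pics/m1.png',np.hstack([A,B]))
```

```text
(no output)
```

View pics/m1.png

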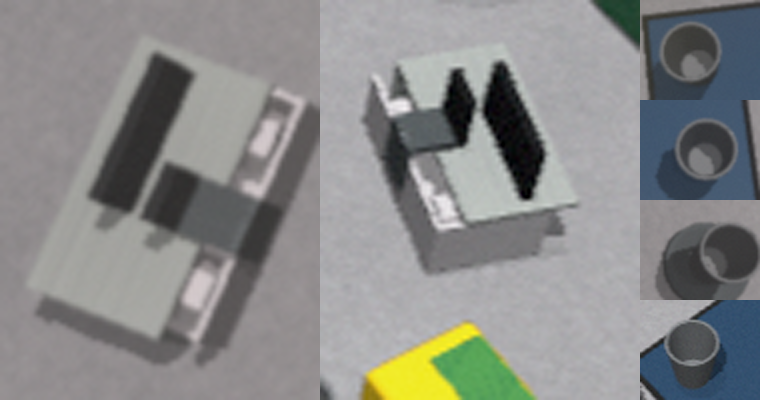

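```bash
cat > m.py <<'E'
from h import *
def cups(f,g):
    g=cv2.cvtColor(f['color'],cv2.COLOR_RGB2GRAY)
    big=cv2.resize(g,None,fx=4,fy=4,interpolation=cv2.INTER_CUBIC)
    c=cv2.HoughCircles(big,cv2.HOUGH_GRADIENT,1,100,param1=80,param2=35,minRadius=52,maxRadius=68)
    return [] if c is None else (c[0]+[1.5,1.5,0])/4-[.75,.75,0]
if __name__=='__main__':
    f=grab('top')
    for c in cups(f,0):
        if c[1]>160: print('cup',np.round(c,1),ray(f,c[0],c[1],.079)[:2].round(4),ray(f,c[0],c[1],.085)[:2].round(4))
E
python3 - <<'E'
from h import *
import runpy
runpy.run_path('m.py',run_name='__main__')
f=grab('top')
def P(n,pts,z):
    q=np.array([ray(f,u,v,z)[:2] for u,v in pts]);print(n,q.round(3).tolist(),q.mean(0).round(3))
P('mat',[(227,195),(347,185),(359,288),(235,300)],.004)
P('tray',[(383,190),(456,202),(443,305),(363,293)],.045)
o=lambda l:[(90+x/4,225+y/4) for x,y in l]
P('plate tl bl br',o([(145,38),(28,285),(158,338)]),.053)
P('rim -y side tr br',o([(305,97),(193,343)]),.048)
P('covertab top',o([(155,55),(93,195),(122,208),(193,72)]),.1)
P('scooptab top',o([(167,163),(142,213),(172,226),(200,175)]),.1)
P('cleaner',[(407,139)],.16);P('cleanerfoot',[(399,165)],0.01)
P('dish',[(503,254)],.01);P('tape',[(259,156)],.02);P('meter',[(202,195)],.03);P('spool',[(194,320)],.05);P('driver',[(452,318),(424,380)],.02);P('wrench',[(445,191),(510,187)],.005)
P('organizer',[(207,139),(434,141)],0.0);P('orgtop',[(207,123),(434,126)],0.1)
E
```

```text
cup [332.8 254.   13.4] [ 0.5238 -0.0339] [ 0.5227 -0.0338]
cup [249.5 214.8  15.5] [0.6042 0.1445] [0.6027 0.1437]
cup [515.  248.   13.9] [ 0.5454 -0.4143] [ 0.5443 -0.4122]
mat [[0.667, 0.208], [0.697, -0.065], [0.462, -0.094], [0.429, 0.177]] [0.564 0.057]
tray [[0.675, -0.142], [0.651, -0.302], [0.426, -0.269], [0.447, -0.1]] [ 0.55  -0.203]
plate tl bl br [[0.561, 0.413], [0.426, 0.462], [0.4, 0.391]] [0.462 0.422]
rim -y side tr br [[0.531, 0.325], [0.398, 0.374]] [0.465 0.349]
covertab top [[0.542, 0.389], [0.469, 0.414], [0.462, 0.399], [0.534, 0.369]] [0.502 0.393]
scooptab top [[0.486, 0.378], [0.46, 0.388], [0.454, 0.373], [0.48, 0.361]] [0.47  0.375]
cleaner [[0.749, -0.178]] [ 0.749 -0.178]
cleanerfoot [[0.746, -0.183]] [ 0.746 -0.183]
dish [[0.544, -0.411]] [ 0.544 -0.411]
tape [[0.757, 0.138]] [0.757 0.138]
meter [[0.659, 0.26]] [0.659 0.26 ]
spool [[0.381, 0.254]] [0.381 0.254]
driver [[0.401, -0.293], [0.27, -0.232]] [ 0.335 -0.262]
wrench [[0.688, -0.287], [0.701, -0.435]] [ 0.694 -0.361]
organizer [[0.803, 0.264], [0.809, -0.266]] [ 0.806 -0.001]
orgtop [[0.801, 0.243], [0.804, -0.246]] [ 0.802 -0.001]
```

Request:
jog_arm(
  steps=[
    [[0, 0.92, 0.473, 0, 0, 0, -0.577], [0, 0.92, 0.473, 0, 0, 0, -0.577], [0, 0.92, 0.473, 0, 0, 0, -0.577], [0, 0.92, 0.473, 0, 0, 0, -0.577], [0, 0.92, 0.473, 0, 0, 0, -0.577], [0, 0.92, 0.473, 0, 0, 0, -0.577], [0, 0.92, 0.473, 0, 0, 0, -0.577], [0, 0.92, 0.473, 0, 0, 0, -0.577]],
  ],
  newtons=20,
)

```text
t: 1.0
eef_pos: [0.4503, 0.4002, 0.2265]
ee_rot: [-3.141, 0.0, -0.0]
force: [-0.6, 0.3, -0.3]
width: 0.0876
gripper_force: 0.0
```

Request:
jog_arm(
  steps=[
    [[0, 0.612, 0.96, 0, 0, 0, 0], [0, 0.612, 0.96, 0, 0, 0, 0], [0, 0.612, 0.96, 0, 0, 0, 0], [0, 0.612, 0.96, 0, 0, 0, 0], [0, 0.612, 0.96, 0, 0, 0, 0], [0, 0.612, 0.96, 0, 0, 0, 0], [0, 0.612, 0.96, 0, 0, 0, 0], [0, 0.612, 0.96, 0, 0, 0, 0]],
  ],
)

```text
t: 1.8
eef_pos: [0.6036, 0.1606, 0.226]
ee_rot: [3.141, 0.001, 0.0]
force: [-0.3, 0.2, -0.1]
width: 0.0877
gripper_force: 0.0
```

Request:
jog_arm(
  steps=[
    [[0, 0, 0.062, 0.1, 0, 0, 0], [0, 0, 0.062, 0.25, 0, 0, 0], [0, 0, 0.062, 0.4, 0, 0, 0], [0, 0, 0.062, 0.55, 0, 0, 0], [0, 0, 0.062, 0.65, 0, 0, 0], [0, 0, 0.062, 0.7, 0, 0, 0], [0, 0, 0.062, 0.7, 0, 0, 0], [0, 0, 0.062, 0.7, 0, 0, 0]],
  ],
)

```text
t: 2.6
eef_pos: [0.6041, 0.1458, 0.0527]
ee_rot: [-3.141, -0.001, 0.002]
force: [0.2, 0.2, 0.2]
width: 0.0877
gripper_force: 0.0
```

Request:
jog_arm(
  steps=[
    [[150, 0, 0, 0, 0, 0, 0], [150, 0, 0, 0, 0, 0, 0], [150, 0, 0, 0, 0, 0, 0], [150, 0, 0, 0, 0, 0, 0], [150, 0, 0, 0, 0, 0, 0], [150, 0, 0, 0, 0, 0, 0], [150, 0, 0, 0, 0, 0, 0], [150, 0, 0, 0, 0, 0, 0]],
  ],
)

```text
t: 3.4
eef_pos: [0.6041, 0.1445, 0.0524]
ee_rot: [-3.141, -0.001, 0.0]
force: [-0.2, -1.8, 6.5]
width: 0.0644
gripper_force: 20.0
```

Request:
jog_arm(
  steps=[
    [[150, 0, 0, -0.05, 0, 0, 0], [150, 0, 0, -0.15, 0, 0, 0], [150, 0, 0, -0.3, 0, 0, 0], [150, 0, 0, -0.45, 0, 0, 0], [150, 0, 0, -0.55, 0, 0, 0], [150, 0, 0, -0.6, 0, 0, 0], [150, 0, 0, -0.6, 0, 0, 0], [150, 0, 0, -0.6, 0, 0, 0]],
  ],
)

```text
t: 4.2
eef_pos: [0.6026, 0.1444, 0.2002]
ee_rot: [3.141, 0.002, 0.0]
force: [0.0, 0.2, -1.4]
width: 0.0639
gripper_force: 20.0
```

Run:
```python
from h import *
s=grab('scene');p=proj(s,arm.get_state()['eef_pos']).astype(int);print(p)
cv2.imwrite('pics/c1.png',cv2.resize(s['color'][max(0,p[1]-90):p[1]+60,max(0,p[0]-100):p[0]+100,::-1],None,fx=3,fy=3))
```

```text
[392 196]
```

View pics/c1.png

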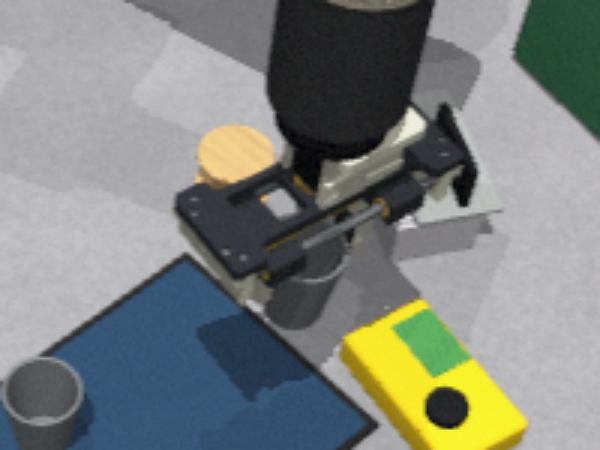

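Request:
jog_arm(
  steps=[
    [[150, -0.24, 0.1, 0, 0, 0, 0], [150, -0.24, 0.25, 0, 0, 0, 0], [150, -0.24, 0.4, 0, 0, 0, 0], [150, -0.24, 0.55, 0, 0, 0, 0], [150, -0.24, 0.7, 0, 0, 0, 0], [150, -0.24, 0.85, 0, 0, 0, 0], [150, -0.24, 0.9, 0, 0, 0, 0], [150, -0.24, 0.9, 0, 0, 0, 0]],
  ],
)

```text
t: 5.05
eef_pos: [0.5426, -0.0822, 0.1999]
ee_rot: [3.141, 0.003, -0.002]
force: [-0.3, 0.7, -1.6]
width: 0.0641
gripper_force: 20.0
```

Request:
jog_arm(
  steps=[
    [[150, 0, 0.1, 0, 0, 0, 0], [150, 0, 0.25, 0, 0, 0, 0], [150, 0, 0.4, 0, 0, 0, 0], [150, 0, 0.55, 0, 0, 0, 0], [150, 0, 0.7, 0, 0, 0, 0], [150, 0, 0.85, 0, 0, 0, 0], [150, 0, 0.9, 0, 0, 0, 0], [150, 0, 0.9, 0, 0, 0, 0]],
  ],
)

```text
t: 5.85
eef_pos: [0.5433, -0.3061, 0.2]
ee_rot: [-3.141, 0.002, -0.001]
force: [0.0, -0.3, -1.1]
width: 0.0643
gripper_force: 20.0
```

Request:
jog_arm(
  steps=[
    [[150, 0, 0.1, 0, 0, 0, 0], [150, 0, 0.25, 0, 0, 0, 0], [150, 0, 0.35, 0, 0, 0, 0], [150, 0, 0.428, 0, 0, 0, 0], [150, 0, 0.428, 0, 0, 0, 0], [150, 0, 0.428, 0, 0, 0, 0], [150, 0, 0.428, 0, 0, 0, 0], [150, 0, 0.428, 0, 0, 0, 0]],
  ],
)

```text
t: 6.65
eef_pos: [0.544, -0.4114, 0.2018]
ee_rot: [-3.142, -0.0, 0.001]
force: [-0.1, 0.0, -1.2]
width: 0.0638
gripper_force: 20.0
```

Run:
```python
from h import *
s=grab('scene');t=grab('top');e=arm.get_state();print(e['eef_pos'],e['width'])
p=proj(s,e['eef_pos']).astype(int);q=proj(t,e['eef_pos']).astype(int)
k=lambda f,p:cv2.resize(f['color'][p[1]-50:p[1]+70,max(0,p[0]-60):max(0,p[0]-60)+120,::-1],None,fx=3,fy=3)
cv2.imwrite('pics/c2.png',np.hstack([k(s,p),k(t,q)]))
```

```text
[ 0.5439576  -0.41173579  0.20188723] 0.06442459117356726
```

View pics/c2.png

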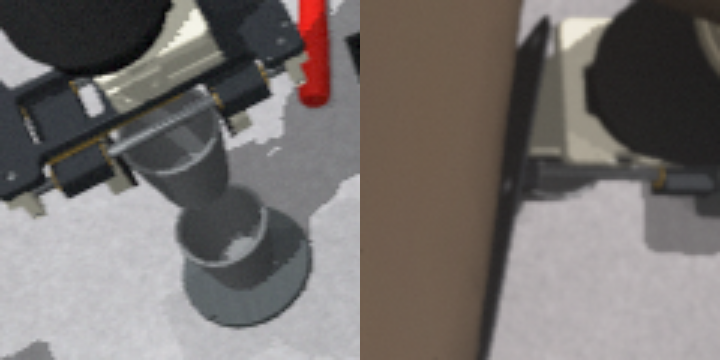

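Request:
jog_arm(
  steps=[
    [[150, 0, 0, 0.1, 0, 0, 0], [150, 0, 0, 0.2, 0, 0, 0], [150, 0, 0, 0.27, 0, 0, 0], [150, 0, 0, 0.32, 0, 0, 0], [150, 0, 0, 0.35, 0, 0, 0], [150, 0, 0, 0.37, 0, 0, 0], [150, 0, 0, 0.38, 0, 0, 0], [150, 0, 0, 0.38, 0, 0, 0]],
  ],
)

```text
t: 7.55
eef_pos: [0.5439, -0.4126, 0.1069]
ee_rot: [3.141, -0.0, 0.0]
force: [-0.1, -0.4, -0.6]
width: 0.0638
gripper_force: 20.0
```

Request:
jog_arm(
  steps=[
    [[150, 0, 0, 0.01, 0, 0, 0], [150, 0, 0, 0.02, 0, 0, 0], [150, 0, 0, 0.03, 0, 0, 0], [150, 0, 0, 0.04, 0, 0, 0], [150, 0, 0, 0.05, 0, 0, 0], [150, 0, 0, 0.06, 0, 0, 0], [150, 0, 0, 0.06, 0, 0, 0], [150, 0, 0, 0.06, 0, 0, 0]],
  ],
)

```text
t: 8.35
eef_pos: [0.5462, -0.4134, 0.0959]
ee_rot: [3.138, -0.006, 0.002]
force: [-1.0, 4.6, 21.4]
width: 0.0642
gripper_force: 20.0
```

Request:
jog_arm(
  steps=[
    [[0, 0, 0, 0, 0, 0, 0], [0, 0, 0, 0, 0, 0, 0], [0, 0, 0, 0, 0, 0, 0], [0, 0, 0, 0, 0, 0, 0], [0, 0, 0, 0, 0, 0, 0], [0, 0, 0, 0, 0, 0, 0], [0, 0, 0, 0, 0, 0, 0], [0, 0, 0, 0, 0, 0, 0]],
  ],
)

```text
t: 9.15
eef_pos: [0.5437, -0.4125, 0.0915]
ee_rot: [-3.142, 0.0, 0.0]
force: [0.4, 0.6, 0.4]
width: 0.0878
gripper_force: 0.0
```

Request:
jog_arm(
  steps=[
    [[0, 0, 0, -0.1, 0, 0, 0], [0, 0, 0, -0.3, 0, 0, 0], [0, 0, 0, -0.5, 0, 0, 0], [0, 0, 0, -0.6, 0, 0, 0], [0, 0, 0, -0.6, 0, 0, 0], [0, 0, 0, -0.6, 0, 0, 0], [0, 0, 0, -0.6, 0, 0, 0], [0, 0, 0, -0.6, 0, 0, 0]],
  ],
)

```text
t: 9.95
eef_pos: [0.5432, -0.4122, 0.24]
ee_rot: [-3.141, 0.002, 0.0]
force: [0.7, -0.3, -0.2]
width: 0.0877
gripper_force: 0.0
```

Request:
jog_arm(
  steps=[
    [[0, 0, -0.76, 0, 0, 0, 0], [0, 0, -0.76, 0, 0, 0, 0], [0, 0, -0.76, 0, 0, 0, 0], [0, 0, -0.76, 0, 0, 0, 0], [0, 0, -0.76, 0, 0, 0, 0], [0, 0, -0.76, 0, 0, 0, 0], [0, 0, -0.76, 0, 0, 0, 0], [0, 0, -0.76, 0, 0, 0, 0]],
  ],
)

```text
t: 10.75
eef_pos: [0.5434, -0.2235, 0.241]
ee_rot: [3.142, 0.001, -0.001]
force: [0.5, 0.2, -0.1]
width: 0.0874
gripper_force: 0.0
```

Run:
```python
from h import *
from m import cups
s=grab('scene');t=grab('top')
for c in cups(t,0):
    if c[1]>160: print('cup',np.round(c,1),ray(t,c[0],c[1],.079)[:2].round(4),ray(t,c[0],c[1],.125)[:2].round(4))
k=lambda f,u,v,w,h:cv2.resize(f['color'][v:v+h,u:u+w,::-1],None,fx=2,fy=2)
cv2.imwrite('pics/c3.png',np.hstack([k(s,110,190,220,200),k(t,450,190,120,200)]))
```

```text
cup [522.  245.2  15.2] [ 0.5516 -0.4291] [ 0.5426 -0.4125]
```

View pics/c3.png

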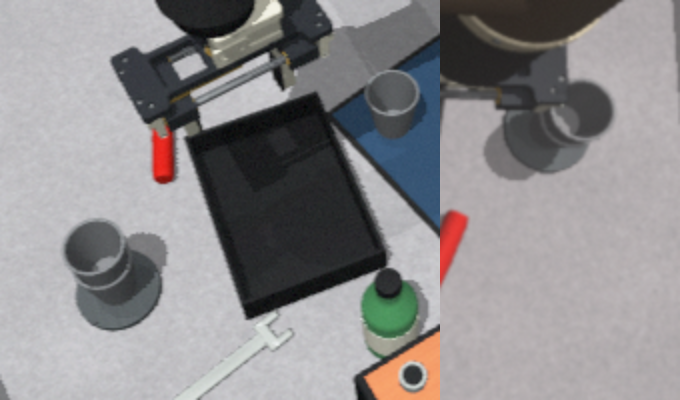

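Run:
```python
from h import *
f=cv2.imread('pics/scene0.png');s=grab('scene')
print(ray(s,306,235.5,.079), proj(s,[.5238,-.0339,.079]))
d=cv2.absdiff(s['color'][:,:,::-1],f).sum(2)
print(d[225:262,290:325].mean(), d[130:190,400:460].mean())
```

```text
[ 0.52011725 -0.0343949   0.079     ] [306.97868513 236.51043794]
32.08416988416988 51.367222222222225
```

Request:
jog_arm(
  steps=[
    [[0, -0.083, -0.757, 0, 0, 0, 0], [0, -0.083, -0.757, 0, 0, 0, 0], [0, -0.083, -0.757, 0, 0, 0, 0], [0, -0.083, -0.757, 0, 0, 0, 0], [0, -0.083, -0.757, 0, 0, 0, 0], [0, -0.083, -0.757, 0, 0, 0, 0], [0, -0.083, -0.757, 0, 0, 0, 0], [0, -0.083, -0.757, 0, 0, 0, 0]],
  ],
)

```text
t: 11.7
eef_pos: [0.5229, -0.0344, 0.2414]
ee_rot: [3.141, 0.0, -0.001]
force: [-0.1, -0.3, -0.3]
width: 0.0875
gripper_force: 0.0
```

Run:
```python
from h import *
s=grab('scene');e=arm.get_state();print(e['eef_pos'])
f=cv2.imread('pics/scene0.png')
k=lambda f,u,v,w,h:cv2.resize(f[v:v+h,u:u+w],None,fx=4,fy=4)
cv2.imwrite('pics/c4.png',np.hstack([k(s['color'][:,:,::-1],265,190,90,90),k(s['color'][:,:,::-1],390,115,90,90)]))
```

```text
[ 0.52283858 -0.03439506  0.24139209]
```

View pics/c4.png

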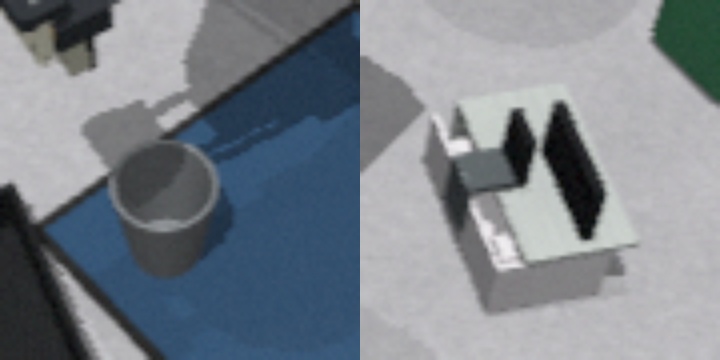

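Request:
jog_arm(
  steps=[
    [[0, 0, 0, 0.15, 0, 0, 0], [0, 0, 0, 0.3, 0, 0, 0], [0, 0, 0, 0.45, 0, 0, 0], [0, 0, 0, 0.6, 0, 0, 0], [0, 0, 0, 0.7, 0, 0, 0], [0, 0, 0, 0.756, 0, 0, 0], [0, 0, 0, 0.756, 0, 0, 0], [0, 0, 0, 0.756, 0, 0, 0]],
  ],
)

```text
t: 12.55
eef_pos: [0.5231, -0.0339, 0.0527]
ee_rot: [3.141, 0.0, -0.0]
force: [-0.2, -0.5, 0.6]
width: 0.0877
gripper_force: 0.0
```

Request:
jog_arm(
  steps=[
    [[150, 0, 0, 0, 0, 0, 0], [150, 0, 0, 0, 0, 0, 0], [150, 0, 0, 0, 0, 0, 0], [150, 0, 0, 0, 0, 0, 0], [150, 0, 0, 0, 0, 0, 0], [150, 0, 0, 0, 0, 0, 0], [150, 0, 0, 0, 0, 0, 0], [150, 0, 0, 0, 0, 0, 0]],
  ],
)

```text
t: 13.35
eef_pos: [0.5234, -0.0332, 0.0532]
ee_rot: [3.142, -0.001, 0.001]
force: [-0.2, -1.4, 6.3]
width: 0.0633
gripper_force: 20.0
```

Request:
jog_arm(
  steps=[
    [[150, 0, 0, -0.05, 0, 0, 0], [150, 0, 0, -0.2, 0, 0, 0], [150, 0, 0, -0.4, 0, 0, 0], [150, 0, 0, -0.55, 0, 0, 0], [150, 0, 0, -0.7, 0, 0, 0], [150, 0, 0, -0.756, 0, 0, 0], [150, 0, 0, -0.756, 0, 0, 0], [150, 0, 0, -0.756, 0, 0, 0]],
  ],
)

```text
t: 14.15
eef_pos: [0.5222, -0.0331, 0.2414]
ee_rot: [-3.141, 0.0, 0.0]
force: [-0.7, -0.0, -1.2]
width: 0.0634
gripper_force: 20.0
```

Request:
jog_arm(
  steps=[
    [[150, 0.083, 0.1, 0, 0, 0, 0], [150, 0.083, 0.25, 0, 0, 0, 0], [150, 0.083, 0.4, 0, 0, 0, 0], [150, 0.083, 0.55, 0, 0, 0, 0], [150, 0.083, 0.7, 0, 0, 0, 0], [150, 0.083, 0.76, 0, 0, 0, 0], [150, 0.083, 0.76, 0, 0, 0, 0], [150, 0.083, 0.76, 0, 0, 0, 0]],
  ],
)

```text
t: 14.95
eef_pos: [0.543, -0.2229, 0.2403]
ee_rot: [-3.141, 0.002, -0.001]
force: [-0.2, -0.0, -0.7]
width: 0.0635
gripper_force: 20.0
```

Request:
jog_arm(
  steps=[
    [[150, 0, 0.1, 0, 0, 0, 0], [150, 0, 0.25, 0, 0, 0, 0], [150, 0, 0.4, 0, 0, 0, 0], [150, 0, 0.55, 0, 0, 0, 0], [150, 0, 0.7, 0, 0, 0, 0], [150, 0, 0.756, 0, 0, 0, 0], [150, 0, 0.756, 0, 0, 0, 0], [150, 0, 0.756, 0, 0, 0, 0]],
  ],
)

```text
t: 15.75
eef_pos: [0.5439, -0.411, 0.241]
ee_rot: [-3.141, 0.001, 0.001]
force: [-0.2, 0.8, -1.1]
width: 0.0633
gripper_force: 20.0
```

Request:
jog_arm(
  steps=[
    [[150, 0, 0, 0.1, 0, 0, 0], [150, 0, 0, 0.2, 0, 0, 0], [150, 0, 0, 0.28, 0, 0, 0], [150, 0, 0, 0.34, 0, 0, 0], [150, 0, 0, 0.37, 0, 0, 0], [150, 0, 0, 0.38, 0, 0, 0], [150, 0, 0, 0.38, 0, 0, 0], [150, 0, 0, 0.38, 0, 0, 0]],
  ],
)

```text
t: 16.55
eef_pos: [0.5442, -0.4123, 0.1475]
ee_rot: [3.141, -0.001, 0.001]
force: [0.2, -0.1, -0.4]
width: 0.0636
gripper_force: 20.0
```

Request:
jog_arm(
  steps=[
    [[150, 0, 0, 0.01, 0, 0, 0], [150, 0, 0, 0.02, 0, 0, 0], [150, 0, 0, 0.03, 0, 0, 0], [150, 0, 0, 0.04, 0, 0, 0], [150, 0, 0, 0.05, 0, 0, 0], [150, 0, 0, 0.06, 0, 0, 0], [150, 0, 0, 0.06, 0, 0, 0], [150, 0, 0, 0.06, 0, 0, 0]],
  ],
)

```text
t: 17.35
eef_pos: [0.5463, -0.4139, 0.1368]
ee_rot: [3.137, -0.007, 0.002]
force: [-0.9, 3.8, 21.7]
width: 0.0632
gripper_force: 20.0
```

Request:
jog_arm(
  steps=[
    [[0, 0, 0, 0, 0, 0, 0], [0, 0, 0, 0, 0, 0, 0], [0, 0, 0, 0, 0, 0, 0], [0, 0, 0, 0, 0, 0, 0], [0, 0, 0, 0, 0, 0, 0], [0, 0, 0, 0, 0, 0, 0], [0, 0, 0, 0, 0, 0, 0], [0, 0, 0, 0, 0, 0, 0]],
  ],
)

```text
t: 18.15
eef_pos: [0.5437, -0.4122, 0.1315]
ee_rot: [-3.142, 0.0, 0.0]
force: [-0.8, 0.4, -0.3]
width: 0.0878
gripper_force: 0.0
```

Request:
jog_arm(
  steps=[
    [[0, 0, 0, -0.1, 0, 0, 0], [0, 0, 0, -0.3, 0, 0, 0], [0, 0, 0, -0.48, 0, 0, 0], [0, 0, 0, -0.48, 0, 0, 0], [0, -0.2, -0.2, -0.48, 0, 0, 0], [0, -0.2, -0.4, -0.48, 0, 0, 0], [0, -0.2, -0.6, -0.48, 0, 0, 0], [0, -0.2, -0.8, -0.48, 0, 0, 0]],
  ],
)

```text
t: 18.95
eef_pos: [0.4929, -0.2269, 0.2518]
ee_rot: [3.142, -0.001, -0.001]
force: [2.1, 0.5, 1.1]
width: 0.0878
gripper_force: 0.0
```

Request:
jog_arm(
  steps=[
    [[0, 0, -0.2, 0, 0, 0, 0], [0, 0, -0.4, 0, 0, 0, 0], [0, 0, -0.6, 0, 0, 0, 0], [0, 0, -0.8, 0, 0, 0, 0], [0, 0, -0.98, 0, 0, 0, 0], [0, 0, -0.98, 0, 0, 0, 0], [0, 0, -0.98, 0, 0, 0, 0], [0, 0, -0.98, 0, 0, 0, 0]],
  ],
)

```text
t: 19.75
eef_pos: [0.4936, 0.0164, 0.2516]
ee_rot: [3.142, 0.0, 0.0]
force: [-0.8, 0.5, -0.1]
width: 0.0879
gripper_force: 0.0
```

Run:
```python
from h import *
from m import cups
s=grab('scene','s2');t=grab('top','t2')
for c in cups(t,0):
    if c[1]>160: print('cup',np.round(c,1),ray(t,c[0],c[1],.165)[:2].round(4))
k=lambda f,u,v,w,h,z:cv2.resize(f['color'][v:v+h,u:u+w,::-1],None,fx=z,fy=z,interpolation=cv2.INTER_CUBIC)
cv2.imwrite('pics/c5.png',np.hstack([k(s,120,270,80,100,4),k(t,80,215,110,100,4)]))
```

```text
cup [528.8 240.8  15.2] [ 0.5439 -0.4114]
```

View pics/c5.png

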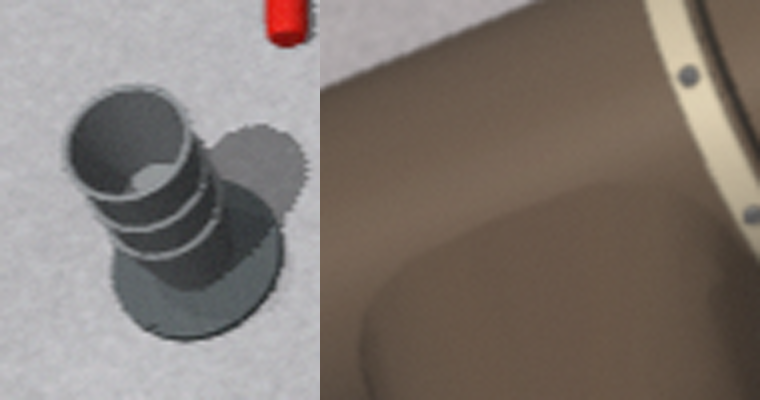

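```bash
cat > sc.py <<'E'
from h import *
from scipy.optimize import least_squares
# point correspondences: (view, scoop-frame point, depends on joint, pixel)
def fit(S,T,obs,x0):
    def r(x):
        c,s=np.cos(x[2]),np.sin(x[2]);o=[]
        for v,p,j,uv in obs:
            y=p[1]+j*x[3];q=[x[0]+c*p[0]-s*y,x[1]+s*p[0]+c*y,p[2]+x0[4]]
            o+=list(proj(S if v=='s' else T,q)-uv)
        return np.array(o)
    a=least_squares(r,x0[:4],loss='soft_l1');return a.x,r(a.x).reshape(-1,2)
E
python3 - <<'E'
from sc import *
S=grab('scene');T=vision.grab_frame('top')
o=lambda x,y:np.array([90+x/4,225+y/4]);k=lambda x,y:np.array([390+x/4,115+y/4])
obs=[('t',(.062,.010,.1),1,o(155,55)),('t',(-.02,.010,.1),1,o(93,195)),
('t',(.012,-.002,.1),0,o(167,163)),('t',(-.02,-.002,.1),0,o(142,213)),
('t',(.07,.039,.053),1,o(145,38)),
('t',(.07,-.04,.048),0,o(305,97)),('t',(-.07,-.04,.048),0,o(193,343)),
('s',(.07,.039,.053),1,k(278,243)),('s',(.07,-.04,0),0,k(140,303)) if 0 else ('s',(.07,-.039,.053),1,k(165,263)),
('s',(.062,.01,.1),1,k(241,178)) if 0 else ('s',(-.02,.01,.1),1,k(205,102))]
x,r=fit(S,T,obs,[.477,.382,-.35,.017,0]);print(x.round(4),np.degrees(x[2]));print(r.round(1).tolist())
s0=cv2.imread('pics/scene0.png');d=cv2.absdiff(S['color'][:,:,::-1],s0).max(2)[130:195,400:470];print('moved?',(d>60).mean(),np.median(d))
c,s=np.cos(x[2]),np.sin(x[2]);print('grip',x[0]-.004*c,x[1]-.004*s,arm.get_state()['eef_pos'])
E
```

```text
[ 0.4773  0.3853 -0.3417  0.0153] -19.57818280375167
[[0.5, -0.9], [-0.8, 0.8], [-0.6, -0.9], [-0.9, 1.1], [-0.2, -0.4], [0.2, 0.6], [1.2, 0.1], [-0.1, 0.4], [-0.0, 0.4], [-0.4, 0.3]]
moved? 0.0 12.0
grip 0.4735169003121466 0.38667897475185986 [0.4937393  0.01574459 0.25151556]
```

Request:
jog_arm(
  steps=[
    [[0, -0.04, -0.742, 0, 0, 0, 0], [0, -0.04, -0.742, 0, 0, 0, 0], [0, -0.04, -0.742, 0, 0, 0, 0], [0, -0.04, -0.742, 0, 0, 0, 0], [0, -0.04, -0.742, 0, 0, 0, 0], [0, -0.04, -0.742, 0, 0, 0, 0], [0, -0.04, -0.742, 0, 0, 0, 0], [0, -0.04, -0.742, 0, 0, 0, 0]],
  ],
)

```text
t: 20.75
eef_pos: [0.4839, 0.201, 0.2516]
ee_rot: [3.142, -0.0, -0.001]
force: [-0.7, 0.2, 0.5]
width: 0.0873
gripper_force: 0.0
```

Request:
jog_arm(
  steps=[
    [[0, -0.04, -0.742, 0, 0, 0, 0.436], [0, -0.04, -0.742, 0, 0, 0, 0.436], [0, -0.04, -0.742, 0, 0, 0, 0.436], [0, -0.04, -0.742, 0, 0, 0, 0.436], [0, -0.04, -0.742, 0, 0, 0, 0.436], [0, -0.04, -0.742, 0, 0, 0, 0.436], [0, -0.04, -0.742, 0, 0, 0, 0.436], [0, -0.04, -0.742, 0, 0, 0, 0.436]],
  ],
)

```text
t: 21.55
eef_pos: [0.474, 0.3865, 0.2519]
ee_rot: [-3.141, -0.0, -0.344]
force: [0.1, -0.4, 0.1]
width: 0.0876
gripper_force: 0.0
```

Run:
```python
from h import *
S=grab('scene','s3');e=arm.get_state();print(e['eef_pos'],e['ee_rot'])
p=e['eef_pos'];yaw=e['ee_rot'][2]
def k(f,u,v,w,h,z):return cv2.resize(f['color'][v:v+h,u:u+w,::-1],None,fx=z,fy=z,interpolation=cv2.INTER_CUBIC)
cv2.imwrite('pics/c6.png',k(S,370,60,120,150,4))
```

```text
[0.47399339 0.3866265  0.25203835] [-3.14101080e+00 -1.64475428e-04 -3.43472090e-01]
```

View pics/c6.png

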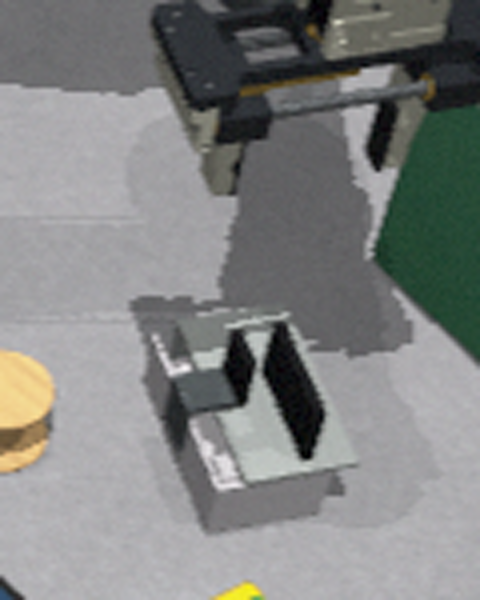

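Request:
jog_arm(
  steps=[
    [[0, 0, 0, 0.15, 0, 0, 0], [0, 0, 0, 0.3, 0, 0, 0], [0, 0, 0, 0.45, 0, 0, 0], [0, 0, 0, 0.6, 0, 0, 0], [0, 0, 0, 0.7, 0, 0, 0], [0, 0, 0, 0.746, 0, 0, 0], [0, 0, 0, 0.746, 0, 0, 0], [0, 0, 0, 0.746, 0, 0, 0]],
  ],
)

```text
t: 22.4
eef_pos: [0.4744, 0.3883, 0.0664]
ee_rot: [-3.14, -0.001, -0.342]
force: [0.1, -0.8, 0.6]
width: 0.0873
gripper_force: 0.0
```

Request:
jog_arm(
  steps=[
    [[100, 0, 0, 0, 0, 0, 0], [130, 0, 0, 0, 0, 0, 0], [150, 0, 0, 0, 0, 0, 0], [170, 0, 0, 0, 0, 0, 0], [190, 0, 0, 0, 0, 0, 0], [220, 0, 0, 0, 0, 0, 0], [255, 0, 0, 0, 0, 0, 0], [255, 0, 0, 0, 0, 0, 0]],
  ],
  newtons=20,
)

```text
t: 23.2
eef_pos: [0.4737, 0.3881, 0.0652]
ee_rot: [-3.141, -0.0, -0.342]
force: [0.4, 1.3, 1.0]
width: 0.0291
gripper_force: 0.5
```

Request:
jog_arm(
  steps=[
    [[255, 0, 0, 0, 0, 0, 0], [255, 0, 0, 0, 0, 0, 0], [255, 0, 0, 0, 0, 0, 0], [255, 0, 0, 0, 0, 0, 0], [255, 0, 0, 0, 0, 0, 0]],
  ],
  newtons=55,
)

```text
t: 23.7
eef_pos: [0.4733, 0.3869, 0.0651]
ee_rot: [3.14, 0.0, -0.342]
force: [-1.3, -3.8, 4.8]
width: 0.019
gripper_force: 55.0
```

Request:
jog_arm(
  steps=[
    [[255, 0, 0, -0.03, 0, 0, 0], [255, 0, 0, -0.08, 0, 0, 0], [255, 0, 0, -0.15, 0, 0, 0], [255, 0, 0, -0.22, 0, 0, 0], [255, 0, 0, -0.3, 0, 0, 0], [255, 0, 0, -0.35, 0, 0, 0], [255, 0, 0, -0.35, 0, 0, 0], [255, 0, 0, -0.35, 0, 0, 0]],
  ],
)

```text
t: 24.5
eef_pos: [0.4732, 0.3876, 0.1522]
ee_rot: [3.141, 0.001, -0.342]
force: [-0.4, -0.3, -6.4]
width: 0.0191
gripper_force: 55.0
```

Run:
```python
from h import *
S=grab('scene');e=arm.get_state();print(e['eef_pos'],e['ee_rot'],e['force'],e['width'])
def k(f,u,v,w,h,z):return cv2.resize(f['color'][v:v+h,u:u+w,::-1],None,fx=z,fy=z,interpolation=cv2.INTER_CUBIC)
cv2.imwrite('pics/c7.png',k(S,370,50,130,140,4))
```

```text
[0.4730208  0.38732681 0.15158055] [ 3.14033512e+00  8.76444096e-04 -3.42363420e-01] [ 0.09796626 -0.12754889 -5.45227072] 0.01942151734580953
```

View pics/c7.png

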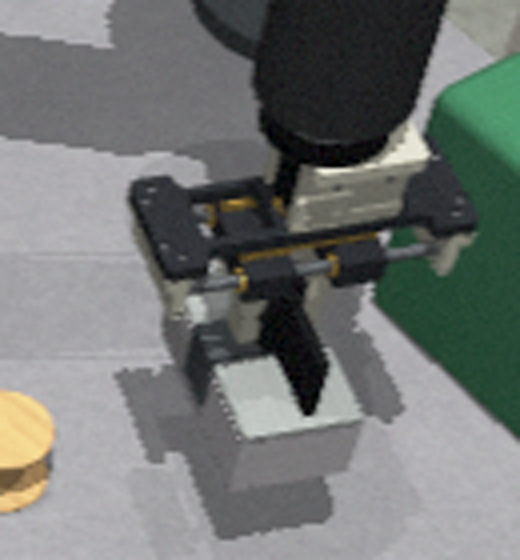

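Request:
jog_arm(
  steps=[
    [[255, 0.03, 0.05, 0, 0, 0, 0], [255, 0.1, 0.15, 0, 0, 0, 0], [255, 0.18, 0.27, 0, 0, 0, 0], [255, 0.26, 0.39, 0, 0, 0, 0], [255, 0.33, 0.5, 0, 0, 0, 0], [255, 0.39, 0.578, 0, 0, 0, 0], [255, 0.39, 0.578, 0, 0, 0, 0], [255, 0.39, 0.578, 0, 0, 0, 0]],
  ],
)

```text
t: 25.35
eef_pos: [0.5168, 0.2176, 0.1518]
ee_rot: [3.141, 0.001, -0.344]
force: [0.3, 0.6, -5.0]
width: 0.0189
gripper_force: 55.0
```

Request:
jog_arm(
  steps=[
    [[255, 0.03, 0.05, 0, 0, 0, -0.05], [255, 0.1, 0.15, 0, 0, 0, -0.15], [255, 0.18, 0.27, 0, 0, 0, -0.25], [255, 0.26, 0.39, 0, 0, 0, -0.35], [255, 0.33, 0.5, 0, 0, 0, -0.436], [255, 0.39, 0.578, 0, 0, 0, -0.436], [255, 0.39, 0.578, 0, 0, 0, -0.436], [255, 0.39, 0.578, 0, 0, 0, -0.436]],
  ],
)

```text
t: 26.15
eef_pos: [0.5602, 0.05, 0.152]
ee_rot: [3.141, 0.001, -0.001]
force: [-0.1, -0.1, -6.1]
width: 0.0187
gripper_force: 55.0
```

Request:
jog_arm(
  steps=[
    [[255, 0, 0, 0.08, 0, 0, 0], [255, 0, 0, 0.17, 0, 0, 0], [255, 0, 0, 0.24, 0, 0, 0], [255, 0, 0, 0.29, 0, 0, 0], [255, 0, 0, 0.31, 0, 0, 0], [255, 0, 0, 0.325, 0, 0, 0], [255, 0, 0, 0.335, 0, 0, 0], [255, 0, 0, 0.335, 0, 0, 0]],
  ],
)

```text
t: 26.95
eef_pos: [0.5609, 0.0504, 0.0694]
ee_rot: [-3.141, -0.001, 0.001]
force: [-0.2, 0.3, -4.7]
width: 0.0188
gripper_force: 55.0
```

Request:
jog_arm(
  steps=[
    [[255, 0, 0, 0.004, 0, 0, 0], [255, 0, 0, 0.008, 0, 0, 0], [255, 0, 0, 0.008, 0, 0, 0], [255, 0, 0, 0.008, 0, 0, 0], [255, 0, 0, 0.008, 0, 0, 0]],
  ],
)

```text
t: 27.45
eef_pos: [0.561, 0.0502, 0.069]
ee_rot: [-3.141, -0.002, 0.001]
force: [-5.2, -0.0, 10.0]
width: 0.0194
gripper_force: 55.0
```

Request:
jog_arm(
  steps=[
    [[0, 0, 0, 0, 0, 0, 0], [0, 0, 0, 0, 0, 0, 0], [0, 0, 0, 0, 0, 0, 0], [0, 0, 0, 0, 0, 0, 0], [0, 0, 0, 0, 0, 0, 0], [0, 0, 0, 0, 0, 0, 0]],
  ],
)

```text
t: 28.05
eef_pos: [0.5613, 0.0508, 0.0674]
ee_rot: [-3.141, -0.002, 0.001]
force: [-0.7, 3.7, 9.0]
width: 0.0617
gripper_force: 4.2
```

Request:
jog_arm(
  steps=[
    [[0, 0, 0, -0.1, 0, 0, 0], [0, 0, 0, -0.3, 0, 0, 0], [0, 0, 0, -0.44, 0, 0, 0], [0, 0, 0, -0.44, 0, 0, 0], [0, 0.1, -0.024, -0.44, 0, 0, 0], [0, 0.196, -0.024, -0.44, 0, 0, 0], [0, 0.196, -0.024, -0.44, 0, 0, 0], [0, 0.196, -0.024, -0.44, 0, 0, 0]],
  ],
)

```text
t: 28.85
eef_pos: [0.6087, 0.0557, 0.1754]
ee_rot: [3.141, 0.003, -0.0]
force: [-0.6, 0.5, 0.4]
width: 0.0877
gripper_force: 0.0
```

Run:
```python
from h import *
S=grab('scene');T=grab('top');e=arm.get_state();print(e['eef_pos'],e['ee_rot'],e['force'],e['width'])
def k(f,u,v,w,h,z):return cv2.resize(f['color'][v:v+h,u:u+w,::-1],None,fx=z,fy=z,interpolation=cv2.INTER_CUBIC)
cv2.imwrite('pics/c8.png',np.hstack([k(S,280,150,130,140,3),k(T,230,190,130,140,3)]))
```

```text
[0.60840076 0.05580627 0.1761266 ] [3.14111394e+00 1.60749604e-03 1.25389872e-04] [0.19489932 0.24297571 0.69976004] 0.08762009571447381
```

View pics/c8.png

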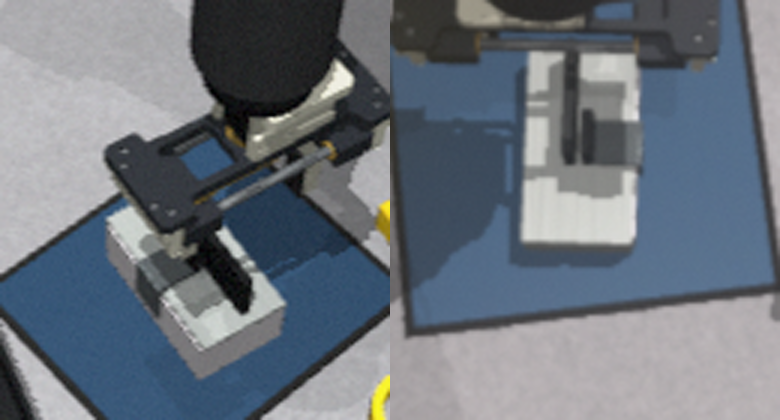

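Run:
```python
from h import *
T=grab('top')
for p,z in [((273.3,271),.057),((311.7,271),.057),((275.5,207.5),.057),((290,207),.104),((290.3,243),.104),((295,227),.104),((295,243),.104)]: print(p,ray(T,*p,z)[:2].round(4))
```

```text
(273.3, 271) [0.4881 0.091 ]
(311.7, 271) [0.49   0.0096]
(275.5, 207.5) [0.627  0.0919]
(290, 207) [0.6166 0.0574]
(290.3, 243) [0.5403 0.0542]
(295, 227) [0.5742 0.0456]
(295, 243) [0.5406 0.0445]
```

Request:
jog_arm(
  steps=[
    [[0, 0, 0, 0.15, 0, 0, 0], [0, 0, 0, 0.3, 0, 0, 0], [0, 0, 0, 0.4, 0, 0, 0], [0, 0, 0, 0.42, 0, 0, 0], [0, 0, 0, 0.42, 0, 0, 0], [0, 0, 0, 0.42, 0, 0, 0]],
  ],
)

```text
t: 29.6
eef_pos: [0.6103, 0.0565, 0.0735]
ee_rot: [-3.141, -0.002, 0.001]
force: [-0.5, 0.3, 0.4]
width: 0.0878
gripper_force: 0.0
```

Request:
jog_arm(
  steps=[
    [[150, 0, 0, 0, 0, 0, 0], [180, 0, 0, 0, 0, 0, 0], [210, 0, 0, 0, 0, 0, 0], [255, 0, 0, 0, 0, 0, 0], [255, 0, 0, 0, 0, 0, 0], [255, 0, 0, 0, 0, 0, 0], [255, 0, 0, 0, 0, 0, 0], [255, 0, 0, 0, 0, 0, 0]],
  ],
  newtons=10,
)

```text
t: 30.4
eef_pos: [0.6094, 0.0561, 0.0717]
ee_rot: [3.142, 0.0, 0.0]
force: [-0.4, -0.4, 1.1]
width: 0.0296
gripper_force: 0.0
```

Request:
jog_arm(
  steps=[
    [[255, 0, 0, 0, 0, 0, 0], [255, 0, 0, 0, 0, 0, 0], [255, 0, 0, 0, 0, 0, 0], [255, 0, 0, 0, 0, 0, 0]],
  ],
)

```text
t: 30.8
eef_pos: [0.6094, 0.0563, 0.0718]
ee_rot: [-3.141, -0.0, 0.0]
force: [-0.2, 1.3, -1.2]
width: 0.0079
gripper_force: 10.0
```

Request:
jog_arm(
  steps=[
    [[255, 0, -0.03, 0, 0, 0, 0], [255, 0, -0.08, 0, 0, 0, 0], [255, 0, -0.13, 0, 0, 0, 0], [255, 0, -0.18, 0, 0, 0, 0], [255, 0, -0.23, 0, 0, 0, 0], [255, 0, -0.28, 0, 0, 0, 0], [255, 0, -0.32, 0, 0, 0, 0], [255, 0, -0.335, 0, 0, 0, 0]],
  ],
)

```text
t: 31.6
eef_pos: [0.6092, 0.1412, 0.0717]
ee_rot: [3.142, 0.0, 0.001]
force: [0.2, -1.0, -1.2]
width: 0.0079
gripper_force: 10.0
```

Request:
jog_arm(
  steps=[
    [[255, 0, 0, 0, 0, 0, 0], [255, 0, 0, 0, 0, 0, 0], [255, 0, 0, 0, 0, 0, 0]],
  ],
)

```text
t: 31.9
eef_pos: [0.6093, 0.1397, 0.0718]
ee_rot: [-3.141, -0.0, 0.0]
force: [0.1, 0.5, -2.4]
width: 0.0083
gripper_force: 10.0
```

Request:
jog_arm(
  steps=[
    [[0, 0, 0, 0, 0, 0, 0], [0, 0, 0, 0, 0, 0, 0], [0, 0, 0, 0, 0, 0, 0], [0, 0, 0, 0, 0, 0, 0], [0, 0, 0, 0, 0, 0, 0], [0, 0, 0, 0, 0, 0, 0], [0, 0, 0, 0, 0, 0, 0], [0, 0, 0, 0, 0, 0, 0]],
  ],
)

```text
t: 32.7
eef_pos: [0.6094, 0.1399, 0.0718]
ee_rot: [-3.142, -0.0, 0.0]
force: [0.0, -0.3, 0.7]
width: 0.0664
gripper_force: 0.0
```

Request:
jog_arm(
  steps=[
    [[0, 0, 0, -0.1, 0, 0, 0], [0, 0, 0, -0.25, 0, 0, 0], [0, 0, 0, -0.44, 0, 0, 0], [0, 0, 0, -0.44, 0, 0, 0], [0, 0, 0, -0.44, 0, 0, 0]],
  ],
)

```text
t: 33.2
eef_pos: [0.61, 0.1403, 0.1835]
ee_rot: [-3.14, -0.003, 0.0]
force: [-1.7, -0.1, 0.1]
width: 0.0878
gripper_force: 0.0
```

Run:
```python
from h import *
S=grab('scene');T=grab('top');e=arm.get_state();print(e['eef_pos'],e['ee_rot'],e['force'],e['width'])
def k(f,u,v,w,h,z):return cv2.resize(f['color'][v:v+h,u:u+w,::-1],None,fx=z,fy=z,interpolation=cv2.INTER_CUBIC)
cv2.imwrite('pics/c9.png',np.hstack([k(S,280,150,130,140,3),k(T,230,190,130,140,3)]))
```

```text
[0.60870738 0.1397227  0.18102771] [3.14140257e+00 1.16528444e-03 1.56186356e-04] [ 0.34132281 -0.15868625  0.04835926] 0.08723175228167311
```

View pics/c9.png

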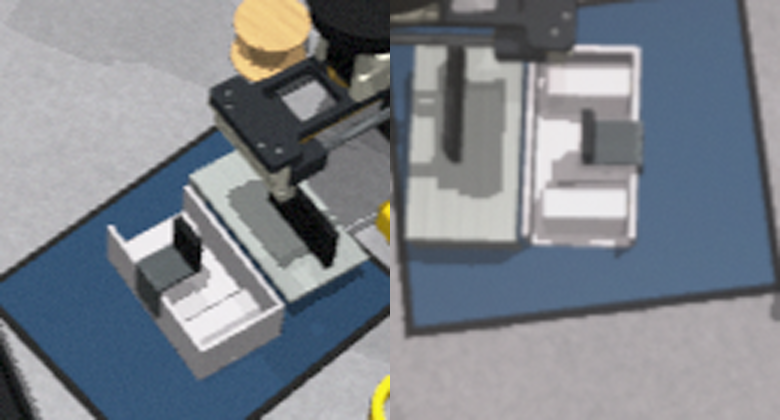

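Request:
jog_arm(
  steps=[
    [[0, -0.194, 0.383, 0, 0, 0, 0], [0, -0.194, 0.383, 0, 0, 0, 0], [0, -0.194, 0.383, 0, 0, 0, 0], [0, -0.194, 0.383, 0, 0, 0, 0], [0, -0.194, 0.383, 0, 0, 0, 0]],
  ],
)

```text
t: 33.8
eef_pos: [0.5612, 0.0444, 0.1813]
ee_rot: [3.141, 0.0, 0.0]
force: [-0.0, 0.7, 0.5]
width: 0.0874
gripper_force: 0.0
```

Request:
jog_arm(
  steps=[
    [[0, 0, 0, 0.1, 0, 0, 0], [0, 0, 0, 0.25, 0, 0, 0], [0, 0, 0, 0.38, 0, 0, 0], [0, 0, 0, 0.43, 0, 0, 0], [0, 0, 0, 0.45, 0, 0, 0], [0, 0, 0, 0.45, 0, 0, 0]],
  ],
)

```text
t: 34.4
eef_pos: [0.5615, 0.0447, 0.0693]
ee_rot: [3.141, 0.0, 0.001]
force: [-0.2, -0.4, -0.2]
width: 0.0879
gripper_force: 0.0
```

Request:
jog_arm(
  steps=[
    [[255, 0, 0, 0, 0, 0, 0], [255, 0, 0, 0, 0, 0, 0], [255, 0, 0, 0, 0, 0, 0], [255, 0, 0, 0, 0, 0, 0], [255, 0, 0, 0, 0, 0, 0], [255, 0, 0, 0, 0, 0, 0], [255, 0, 0, 0, 0, 0, 0], [255, 0, 0, 0, 0, 0, 0]],
  ],
  newtons=15,
)

```text
t: 35.2
eef_pos: [0.5609, 0.0441, 0.0693]
ee_rot: [3.142, 0.0, 0.0]
force: [0.3, 0.1, -0.5]
width: 0.0294
gripper_force: 0.0
```

Request:
jog_arm(
  steps=[
    [[255, 0, 0, 0, 0, 0, 0], [255, 0, 0, 0, 0, 0, 0], [255, 0, 0, 0, 0, 0, 0], [255, 0, 0, 0, 0, 0, 0], [255, 0, 0, 0, 0, 0, 0], [255, 0, 0, 0, 0, 0, 0]],
  ],
  newtons=60,
)

```text
t: 35.8
eef_pos: [0.5609, 0.0441, 0.0692]
ee_rot: [3.142, 0.0, 0.0]
force: [-0.2, -0.1, -1.2]
width: 0.0077
gripper_force: 60.0
```

Request:
jog_arm(
  steps=[
    [[255, 0, 0, -0.03, 0, 0, 0], [255, 0, 0, -0.08, 0, 0, 0], [255, 0, 0, -0.15, 0, 0, 0], [255, 0, 0, -0.23, 0, 0, 0], [255, 0, 0, -0.3, 0, 0, 0], [255, 0, 0, -0.36, 0, 0, 0], [255, 0, 0, -0.4, 0, 0, 0], [255, 0, 0, -0.4, 0, 0, 0]],
  ],
)

```text
t: 36.6
eef_pos: [0.5616, 0.0444, 0.1712]
ee_rot: [-3.141, -0.003, 0.0]
force: [0.1, -0.3, -5.6]
width: 0.0075
gripper_force: 60.0
```

Request:
jog_arm(
  steps=[
    [[255, 0, 0.03, 0, 0, 0, 0], [255, 0, 0.1, 0, 0, 0, 0], [255, 0, 0.19, 0, 0, 0, 0], [255, 0, 0.29, 0, 0, 0, 0], [255, 0, 0.39, 0, 0, 0, 0], [255, 0, 0.46, 0, 0, 0, 0], [255, 0, 0.5, 0, 0, 0, 0], [255, 0, 0.506, 0, 0, 0, 0]],
  ],
)

```text
t: 37.4
eef_pos: [0.5602, -0.0836, 0.1684]
ee_rot: [3.141, 0.002, -0.001]
force: [0.5, 0.2, -5.0]
width: 0.0074
gripper_force: 60.0
```

Request:
jog_arm(
  steps=[
    [[255, 0.016, 0.03, 0, 0, 0, 0], [255, 0.016, 0.1, 0, 0, 0, 0], [255, 0.016, 0.19, 0, 0, 0, 0], [255, 0.016, 0.29, 0, 0, 0, 0], [255, 0.016, 0.39, 0, 0, 0, 0], [255, 0.016, 0.46, 0, 0, 0, 0], [255, 0.016, 0.5, 0, 0, 0, 0], [255, 0.016, 0.506, 0, 0, 0, 0]],
  ],
)

```text
t: 38.2
eef_pos: [0.5651, -0.2095, 0.169]
ee_rot: [3.142, 0.0, -0.0]
force: [-0.0, 0.1, -5.0]
width: 0.0077
gripper_force: 60.0
```

Run:
```python
from h import *
S=grab('scene');T=grab('top');e=arm.get_state();print(e['eef_pos'],e['ee_rot'],e['force'],e['width'],e['q'])
def k(f,u,v,w,h,z):return cv2.resize(f['color'][v:v+h,u:u+w,::-1],None,fx=z,fy=z,interpolation=cv2.INTER_CUBIC)
cv2.imwrite('pics/c10.png',np.hstack([k(S,180,160,150,180,2.6),k(T,330,160,150,180,2.6)]))
```

```text
[ 0.56507795 -0.20852007  0.16908868] [-3.14136189e+00  2.24936679e-04  3.15576744e-04] [ 0.22350655  1.05632339 -5.26091565] 0.007267647736073922 [-2.95816476e-02  2.83292269e-01 -2.33961400e-01 -2.57601562e-04
 -1.05377441e+00  1.60082088e+00]
```

View pics/c10.png

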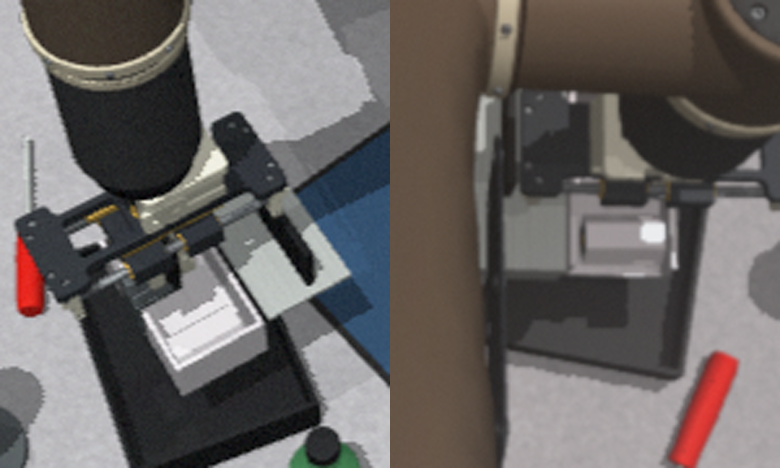

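Request:
jog_arm(
  steps=[
    [[255, 0, 0, 0, 0, 0.1, 0], [255, 0, 0, 0, 0, 0.22, 0], [255, 0, 0, 0, 0, 0.34, 0], [255, 0, 0, 0, 0, 0.45, 0], [255, 0, 0, 0, 0, 0.5, 0], [255, 0, 0, 0, 0, 0.5, 0]],
  ],
)

```text
t: 38.9
eef_pos: [0.563, -0.2079, 0.169]
ee_rot: [-3.141, -0.392, 0.001]
force: [-0.0, 0.5, -4.8]
width: 0.0077
gripper_force: 60.0
```

Request:
jog_arm(
  steps=[
    [[255, 0, 0, 0, 0, 0.1, 0], [255, 0, 0, 0, 0, 0.2, 0], [255, 0, 0, 0, 0, 0.3, 0], [255, 0, 0, 0, 0, 0.4, 0], [255, 0, 0, 0, 0, 0.5, 0], [255, 0, 0, 0, 0, 0.58, 0], [255, 0, 0, 0, 0, 0.58, 0], [255, 0, 0, 0, 0, 0.58, 0]],
  ],
)

```text
t: 39.7
eef_pos: [0.5665, -0.208, 0.17]
ee_rot: [-3.14, -0.85, 0.002]
force: [-1.0, -0.6, -3.7]
width: 0.0076
gripper_force: 60.0
```

Request:
jog_arm(
  steps=[
    [[255, 0, 0, 0, 0, 0, 0], [255, 0, 0, 0, 0, 0, 0], [255, 0, 0, 0, 0, 0, 0], [255, 0, 0, 0, 0, 0, 0], [255, 0, 0, 0, 0, 0, 0], [255, 0, 0, 0, 0, 0, 0], [255, 0, 0, 0, 0, 0, 0], [255, 0, 0, 0, 0, 0, 0]],
  ],
)

```text
t: 40.5
eef_pos: [0.565, -0.2088, 0.1693]
ee_rot: [3.142, -0.848, 0.001]
force: [0.1, 0.2, -4.3]
width: 0.0076
gripper_force: 60.0
```

Request:
jog_arm(
  steps=[
    [[255, 0, 0, 0, 0, 0.1, 0], [255, 0, 0, 0, 0, 0.17, 0], [255, 0, 0, 0, 0, 0.17, 0], [255, 0, 0, 0, 0, 0.17, 0], [255, 0, 0, 0, 0, 0.17, 0], [255, 0, 0, 0, 0, 0.17, 0], [255, 0, 0, 0, 0, 0.17, 0], [255, 0, 0, 0, 0, 0.17, 0]],
  ],
)

```text
t: 41.3
eef_pos: [0.5678, -0.2033, 0.1882]
ee_rot: [-3.14, -0.946, -0.01]
force: [-0.4, -0.2, -4.3]
width: 0.0076
gripper_force: 60.0
```

Run:
```python
from h import *
S=grab('scene');T=grab('top');e=arm.get_state();print(e['eef_pos'],e['ee_rot'],e['force'],e['q'])
def k(f,u,v,w,h,z):return cv2.resize(f['color'][v:v+h,u:u+w,::-1],None,fx=z,fy=z,interpolation=cv2.INTER_CUBIC)
cv2.imwrite('pics/c11.png',np.hstack([k(S,180,160,150,190,2.6),k(T,330,160,150,190,2.6)]))
# bright blobs inside tray outline in the top view
g=cv2.cvtColor(T['color'],cv2.COLOR_RGB2GRAY)
m=np.zeros_like(g);cv2.fillPoly(m,[np.array([[386,196],[452,206],[440,300],[368,288]])],255)
n,l,st,c=cv2.connectedComponentsWithStats(((g>110)&(m>0)).astype('uint8'))
print([(st[i].tolist(),c[i].round().tolist()) for i in range(1,n) if st[i][4]>30])
```

```text
[ 0.56780455 -0.20348957  0.18838311] [-3.13946794 -0.94658135 -0.01067051] [-0.49403066  0.2382195  -4.5980168 ] [-0.4518268   0.02541862 -0.50913354 -1.21470119 -0.38084459  3.03000448]
[([377, 196, 33, 48, 655], [388.0, 220.0]), ([395, 198, 38, 40, 826], [412.0, 214.0]), ([428, 220, 11, 20, 127], [432.0, 229.0]), ([405, 248, 39, 2, 62], [427.0, 248.0]), ([403, 253, 31, 43, 682], [414.0, 268.0])]
```

Request:
jog_arm(
  steps=[
    [[255, 0, 0, 0, 0, -0.1, 0], [255, 0, 0, 0, 0, -0.2, 0], [255, 0, 0, 0, 0, -0.3, 0], [255, 0, 0, 0, 0, -0.4, 0], [255, 0, 0, 0, 0, -0.5, 0], [255, 0, 0, 0, 0, -0.6, 0], [255, 0, 0, 0, 0, -0.6, 0], [255, 0, 0, 0, 0, -0.6, 0]],
  ],
)

```text
t: 42.2
eef_pos: [0.5706, -0.2028, 0.1904]
ee_rot: [3.141, -0.476, -0.007]
force: [1.4, 0.1, -4.2]
width: 0.0074
gripper_force: 60.0
```

Run:
```python
from h import *
e=arm.get_state();print(e['eef_pos'],e['ee_rot'],e['force'],e['q'])
```

```text
[ 0.57061351 -0.20278937  0.19040743] [ 3.14134622 -0.47597111 -0.0070111 ] [ 1.36376806  0.07138945 -4.15274967] [-0.0242845   0.04607511 -0.57747044 -0.01688569 -0.47139433  1.60119442]
```

Request:
jog_arm(
  steps=[
    [[255, 0, 0, 0, 0, -0.1, 0], [255, 0, 0, 0, 0, -0.2, 0], [255, 0, 0, 0, 0, -0.3, 0], [255, 0, 0, 0, 0, -0.4, 0], [255, 0, 0, 0, 0, -0.5, 0], [255, 0, 0, 0, 0, -0.606, 0], [255, 0, 0, 0, 0, -0.606, 0], [255, 0, 0, 0, 0, -0.606, 0]],
  ],
)

```text
t: 43.0
eef_pos: [0.5678, -0.2032, 0.1873]
ee_rot: [-3.138, -0.0, -0.01]
force: [-1.3, 0.3, -4.9]
width: 0.0076
gripper_force: 60.0
```

Request:
jog_arm(
  steps=[
    [[255, 0, -0.03, 0, 0, 0, 0], [255, 0, -0.1, 0, 0, 0, 0], [255, 0, -0.19, 0, 0, 0, 0], [255, 0, -0.29, 0, 0, 0, 0], [255, 0, -0.39, 0, 0, 0, 0], [255, 0, -0.46, 0, 0, 0, 0], [255, 0, -0.5, 0, 0, 0, 0], [255, 0, -0.5, 0, 0, 0, 0]],
  ],
)

```text
t: 43.8
eef_pos: [0.5686, -0.0775, 0.1892]
ee_rot: [-3.139, -0.001, -0.008]
force: [-0.9, 0.2, -4.2]
width: 0.0077
gripper_force: 60.0
```

Run:
```python
from h import *
S=grab('scene');T=grab('top');e=arm.get_state();print(e['eef_pos'],e['ee_rot'],e['force'],e['q'])
def k(f,u,v,w,h,z):return cv2.resize(f['color'][v:v+h,u:u+w,::-1],None,fx=z,fy=z,interpolation=cv2.INTER_CUBIC)
cv2.imwrite('pics/c12.png',np.hstack([k(S,180,130,200,220,2),k(T,300,160,180,220,2)]))
```

```text
[ 0.56868698 -0.07870194  0.18901649] [-3.13975089e+00 -4.77973660e-04 -9.15843278e-03] [ 0.10503728 -0.09132217 -4.0958843 ] [ 0.20192582  0.22158532 -0.26872205 -0.00192874 -1.07963647  1.36062148]
```

View pics/c12.png

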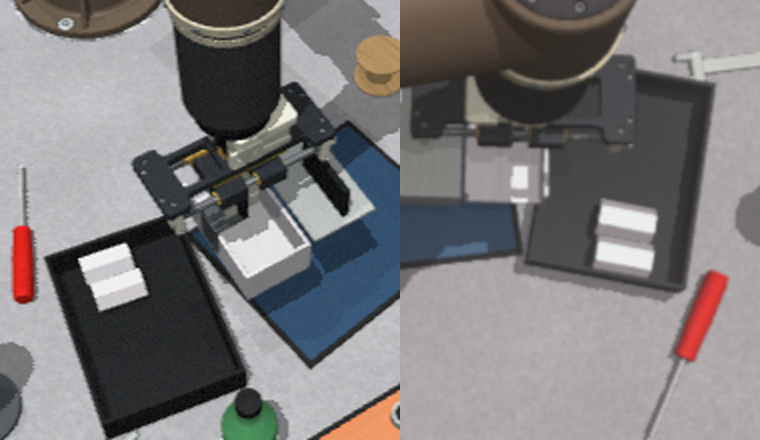

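Request:
jog_arm(
  steps=[
    [[255, -0.03, -0.03, 0, 0, 0, 0], [255, -0.03, -0.1, 0, 0, 0, 0], [255, -0.03, -0.19, 0, 0, 0, 0], [255, -0.03, -0.29, 0, 0, 0, 0], [255, -0.03, -0.39, 0, 0, 0, 0], [255, -0.03, -0.46, 0, 0, 0, 0], [255, -0.03, -0.49, 0, 0, 0, 0], [255, -0.03, -0.49, 0, 0, 0, 0]],
  ],
)

```text
t: 44.7
eef_pos: [0.5624, 0.0443, 0.1888]
ee_rot: [-3.14, 0.0, -0.009]
force: [0.3, -0.0, -4.5]
width: 0.0076
gripper_force: 60.0
```

Request:
jog_arm(
  steps=[
    [[255, 0, 0, 0.05, 0, 0, 0], [255, 0, 0, 0.15, 0, 0, 0], [255, 0, 0, 0.25, 0, 0, 0], [255, 0, 0, 0.33, 0, 0, 0], [255, 0, 0, 0.4, 0, 0, 0], [255, 0, 0, 0.44, 0, 0, 0], [255, 0, 0, 0.46, 0, 0, 0], [255, 0, 0, 0.46, 0, 0, 0]],
  ],
)

```text
t: 45.5
eef_pos: [0.5624, 0.0435, 0.0733]
ee_rot: [-3.14, 0.001, -0.01]
force: [-0.5, 0.7, -4.3]
width: 0.0081
gripper_force: 60.0
```

Request:
jog_arm(
  steps=[
    [[255, 0, 0, 0.005, 0, 0, 0], [255, 0, 0, 0.01, 0, 0, 0], [255, 0, 0, 0.015, 0, 0, 0], [255, 0, 0, 0.015, 0, 0, 0], [255, 0, 0, 0.015, 0, 0, 0]],
  ],
)

```text
t: 46.0
eef_pos: [0.5626, 0.0442, 0.0703]
ee_rot: [-3.14, 0.0, -0.01]
force: [0.7, 0.6, -4.3]
width: 0.0075
gripper_force: 60.0
```

Request:
jog_arm(
  steps=[
    [[255, 0, 0, 0.003, 0, 0, 0], [255, 0, 0, 0.006, 0, 0, 0], [255, 0, 0, 0.009, 0, 0, 0], [255, 0, 0, 0.009, 0, 0, 0], [255, 0, 0, 0.009, 0, 0, 0]],
  ],
)

```text
t: 46.5
eef_pos: [0.5627, 0.0442, 0.0692]
ee_rot: [-3.14, -0.0, -0.009]
force: [-4.3, 1.6, 7.7]
width: 0.0077
gripper_force: 60.0
```

Request:
jog_arm(
  steps=[
    [[0, 0, 0, 0, 0, 0, 0], [0, 0, 0, 0, 0, 0, 0], [0, 0, 0, 0, 0, 0, 0], [0, 0, 0, 0, 0, 0, 0], [0, 0, 0, 0, 0, 0, 0], [0, 0, 0, 0, 0, 0, 0], [0, 0, 0, 0, 0, 0, 0], [0, 0, 0, 0, 0, 0, 0]],
  ],
)

```text
t: 47.3
eef_pos: [0.5626, 0.0441, 0.0679]
ee_rot: [-3.14, 0.0, -0.01]
force: [-0.5, -0.3, 0.2]
width: 0.066
gripper_force: 0.0
```

Request:
jog_arm(
  steps=[
    [[0, 0, 0, -0.1, 0, 0, 0], [0, 0, 0, -0.3, 0, 0, 0], [0, 0, 0, -0.44, 0, 0, 0], [0, 0, 0, -0.44, 0, 0, 0], [0, 0.196, -0.2, -0.44, 0, 0, 0], [0, 0.196, -0.39, -0.44, 0, 0, 0], [0, 0.196, -0.39, -0.44, 0, 0, 0], [0, 0.196, -0.39, -0.44, 0, 0, 0]],
  ],
)

```text
t: 48.1
eef_pos: [0.6126, 0.1429, 0.177]
ee_rot: [-3.14, 0.001, -0.007]
force: [-0.4, 1.0, 0.5]
width: 0.0879
gripper_force: 0.0
```

Request:
jog_arm(
  steps=[
    [[0, 0, 0, 0.1, 0, 0, 0], [0, 0, 0, 0.25, 0, 0, 0], [0, 0, 0, 0.36, 0, 0, 0], [0, 0, 0, 0.42, 0, 0, 0], [0, 0, 0, 0.43, 0, 0, 0], [0, 0, 0, 0.43, 0, 0, 0]],
  ],
)

```text
t: 48.7
eef_pos: [0.6123, 0.1403, 0.0705]
ee_rot: [-3.141, 0.001, -0.01]
force: [0.3, 0.9, 0.5]
width: 0.0877
gripper_force: 0.0
```

Request:
jog_arm(
  steps=[
    [[150, 0, 0, 0, 0, 0, 0], [200, 0, 0, 0, 0, 0, 0], [255, 0, 0, 0, 0, 0, 0], [255, 0, 0, 0, 0, 0, 0], [255, 0, 0, 0, 0, 0, 0], [255, 0, 0, 0, 0, 0, 0], [255, 0, 0, 0, 0, 0, 0], [255, 0, 0, 0, 0, 0, 0]],
  ],
  newtons=10,
)

```text
t: 49.5
eef_pos: [0.6125, 0.1411, 0.0705]
ee_rot: [-3.14, 0.0, -0.01]
force: [-0.0, -0.1, 0.1]
width: 0.0293
gripper_force: 0.0
```

Request:
jog_arm(
  steps=[
    [[255, 0, 0, 0, 0, 0, 0], [255, 0, 0, 0, 0, 0, 0], [255, 0, 0, 0, 0, 0, 0], [255, 0, 0, 0, 0, 0, 0], [255, 0, 0, 0, 0, 0, 0]],
  ],
)

```text
t: 50.0
eef_pos: [0.6125, 0.141, 0.0705]
ee_rot: [-3.14, 0.0, -0.01]
force: [-0.6, 0.2, -1.0]
width: 0.0076
gripper_force: 10.0
```

Request:
jog_arm(
  steps=[
    [[255, 0, 0.03, 0, 0, 0, 0], [255, 0, 0.08, 0, 0, 0, 0], [255, 0, 0.13, 0, 0, 0, 0], [255, 0, 0.18, 0, 0, 0, 0], [255, 0, 0.23, 0, 0, 0, 0], [255, 0, 0.28, 0, 0, 0, 0], [255, 0, 0.32, 0, 0, 0, 0], [255, 0, 0.335, 0, 0, 0, 0]],
  ],
)

```text
t: 50.8
eef_pos: [0.6118, 0.056, 0.0705]
ee_rot: [-3.14, 0.0, -0.011]
force: [0.3, 1.4, 1.2]
width: 0.0078
gripper_force: 10.0
```

Request:
jog_arm(
  steps=[
    [[255, 0, 0.003, 0, 0, 0, 0], [255, 0, 0.006, 0, 0, 0, 0], [255, 0, 0.006, 0, 0, 0, 0], [255, 0, 0.006, 0, 0, 0, 0]],
  ],
)

```text
t: 51.2
eef_pos: [0.6118, 0.0561, 0.0705]
ee_rot: [-3.14, 0.0, -0.009]
force: [0.9, -1.1, 2.2]
width: 0.0078
gripper_force: 10.0
```

Release, rise, move aside, then verify numerically.

Request:
jog_arm(
  steps=[
    [[0, 0, 0, 0, 0, 0, 0], [0, 0, 0, 0, 0, 0, 0], [0, 0, 0, 0, 0, 0, 0], [0, 0, 0, 0, 0, 0, 0], [0, 0, 0, 0, 0, 0, 0], [0, 0, 0, 0, 0, 0, 0], [0, 0, 0, 0, 0, 0, 0], [0, 0, 0, 0, 0, 0, 0]],
  ],
)

```text
t: 52.0
eef_pos: [0.6117, 0.0559, 0.0704]
ee_rot: [-3.14, 0.0, -0.01]
force: [0.1, -0.7, -0.3]
width: 0.0662
gripper_force: 0.0
```

Request:
jog_arm(
  steps=[
    [[0, 0, 0, -0.1, 0, 0, 0], [0, 0, 0, -0.3, 0, 0, 0], [0, 0, 0, -0.5, 0, 0, 0], [0, 0, 0, -0.7, 0, 0, 0], [0, -0.2, -0.2, -0.7, 0, 0, 0], [0, -0.3, -0.5, -0.7, 0, 0, 0], [0, -0.3, -0.9, -0.7, 0, 0, 0], [0, -0.3, -0.9, -0.7, 0, 0, 0]],
  ],
)

```text
t: 52.8
eef_pos: [0.5437, 0.2379, 0.2467]
ee_rot: [-3.139, -0.001, -0.01]
force: [1.7, 0.6, 0.6]
width: 0.0877
gripper_force: 0.0
```

Request:
jog_arm(
  steps=[
    [[0, 0, -0.8, 0, 0, 0, 0], [0, 0, -0.8, 0, 0, 0, 0], [0, 0, -0.8, 0, 0, 0, 0], [0, 0, -0.8, 0, 0, 0, 0], [0, 0, -0.8, 0, 0, 0, 0], [0, 0, -0.8, 0, 0, 0, 0]],
  ],
)

```text
t: 53.4
eef_pos: [0.5458, 0.4375, 0.2448]
ee_rot: [-3.141, 0.001, -0.008]
force: [0.5, -0.2, 0.5]
width: 0.0877
gripper_force: 0.0
```

Run:
```python
from h import *
from m import cups
S=grab('scene','s9');T=grab('top','t9');e=arm.get_state();print(e['eef_pos'],e['force'])
for c in cups(T,0):
    if c[1]>160: print('cup',np.round(c,1),ray(T,c[0],c[1],.165)[:2].round(4))
hsv=cv2.cvtColor(T['color'],cv2.COLOR_RGB2HSV);sub=(slice(180,305),slice(225,362))
m=((hsv[...,1]<60)&(hsv[...,2]>110))
b=np.zeros_like(m);b[sub]=m[sub]
n,l,st,c=cv2.connectedComponentsWithStats(b.astype('uint8'));print([(st[i].tolist()) for i in range(1,n) if st[i][4]>200])
d=((hsv[...,2]<50));b=np.zeros_like(d);b[190:280,262:330]=d[190:280,262:330]
n,l,st,c=cv2.connectedComponentsWithStats(b.astype('uint8'));
for i in range(1,n):
    if st[i][4]>20:print('dark',st[i].tolist(),ray(T,*c[i],.1)[:2].round(3))
```

```text
[0.5464206  0.43579484 0.24593895] [ 0.10550928 -0.7746671   0.19227546]
cup [528.2 240.5  15.2] [ 0.5444 -0.4105]
[[225, 180, 137, 125, 3832], [274, 202, 39, 69, 1373], [293, 203, 21, 27, 527]]
```

```bash
python3 -c "
from station import arm
print(arm.job_done())"
```

```text
the job is handed in; nothing more can be done
None
```

I've handed the job in, and no verdict came back. By my last measurements both loose cups are nested on the dish, both housings are in the kit tray, and the scoop stands on the mat with its cover shut.

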